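# Brace the dowel jar in the bench jig and unscrew its tight cap

### The arm

A 7-joint arm with a two-finger parallel gripper is mounted at the origin on a cart in front of the work surface, level with it; the furniture and walls round the work are solid. World frame = base frame: x ahead of the robot, y to its left, z up, the work surface at z = 0. Lengths are in m, angles in rad, forces in N, time in s.
With the tool pointing down it reaches from about 0.425 to 0.825 m from the base axis. Payload 3.6 kg.
Tool frame: the origin (TCP) lies where the fingers leave the gripper's body, on its centre line; the fingertips stand 73 mm ahead of it and the grasp point (between the pads) lies 54 mm ahead of it; z points along the fingers, y is the line along which they close (so a half turn about z gives the same grasp; the last joint's range is limited). The gripper opens to 85 mm and grips with 20 to 120 N. Pads are 22 mm wide; open, the fingers measure 114 mm over their backs; the gripper's body (76 mm by 85 mm) begins 54 mm behind the grasp point. The pads swing forward as they close: fully open they stand 13 mm farther back than shut.
Start: joints at [-1.333, 0.615, -0.013, 1.423, 0.008, 1.103, -0.04], TCP at [0.169, 0.627, 0.304] pointing down, gripper open.
Joint ranges: [-3.12, 3.12], [-0.3, 2.06], [-1.34, 1.32], [0.26, 2.42], [-1.36, 4.5], [0.01, 1.98], [-2.84, 2.84]. Speed limits (rad/s): [2.79, 2.79, 3.14, 3.14, 3.14, 3.14, 3.14].

### API

Orientations are given as a unit quaternion [x, y, z, w].
In Python, from station import arm gives the robot as it stands. Calls block until the motion is done:
- arm.movep(position, orientation): joint-space move of the TCP to a pose.
- arm.line_to(position, velocity=0.15, ori=None): straight line of the TCP; ori=None keeps the orientation; velocity is the mean speed in m/s.
- arm.move_j(angles): joint-space move.
- arm.move_gripper(opening, effort=None): opening from 0.0 (shut) to 1.0 (fully open); effort is the grip in N (None keeps the last); returns when the fingers have stopped.
- arm.pause(seconds).
- arm.ik(position, orientation): joint angles nearest the present ones, or None.
- arm.snapshot(name): name is "scene" or "top" or "wrist"; returns the picture (420x560x3 uint8, blue, green, red); there is no depth.
- arm.camera_info(name): a dict with "fx", "fy", "cx", "cy" (pixels), "dist_coeffs" ([k1, k2, p1, p2, k3] as OpenCV has them; the pictures are not rectified), "R" (3x3) and "t" (3): a world point X has camera coordinates R X + t; the wrist camera has in their place "T_tool_cam" (4x4, takes a point from camera to tool coordinates, whose origin is the TCP and whose axes are the flange's). Camera axes: x right, y down, z forward; pixel columns grow to the right and rows downward; lengths in m; the calibration is good to about 2 mm. A picture is of the moment at which its call begins: read the wrist's pose just before it. camera_info takes no time and is no camera call.
A pose or a line that the arm cannot do raises arm.MotionError and nothing moves.
- arm.finish_job(): hands the job in; it is judged then, once.
Readings, each from a call of its own:
- arm.read_time(): time.
- arm.read_joint_positions(): joint angles.
- arm.read_dq(): joint speeds.
- arm.read_effort(): joint torques, N m.
- arm.read_tool_pos(): TCP position.
- arm.read_eef_rot(): TCP orientation.
- arm.read_ft_force(): force on the tool from outside, world axes, zero at the start.
- arm.read_wrist_torque(): the same for the moment, N m.
- arm.read_opening(): opening from 0.0 (shut) to 1.0 (fully open).
- arm.read_finger_force(): force on a finger pad.
Only numpy, scipy, OpenCV 4.12 (cv2) and the standard library are available. Lean on these libraries where they do the work, as an engineer would, in place of code of your own. Each camera call takes 0.05 s, during which the arm holds its last target. There are 200 camera calls.

### The job

Open the square jar of dowels for me: its cap is too tight to turn on the open bench, so first stand the closed jar upright and fully home in the square pocket of the wooden bench jig, then unscrew the cap anticlockwise there until its thread lets go. Lift the cap straight up, only just clear of the jar's mouth (a finger's width or two), and finish while still holding it there, level and centred over the mouth like a roof against the sawdust, with the jar left standing in the jig. Leave the other things on the bench alone and never tip the jar over.

Things in the scene. Friction and masses are not known exactly. Their poses are not given: they have to be found in the camera images.
- jar: clear square jar full of wooden dowels, about 0.42 kg, loose on the bench, closed. Body 64 x 64 mm, rounded (lowest 5 mm only 58 mm), 76 mm high to its flat shoulder; round neck 42 mm thick above. Origin: centre of the underside; z up its axis, x and y square to the flat sides. It can be lifted by its tight cap. On the open bench it just spins along when the cap is twisted
- jar_rim (a point): centre of the jar's mouth, on its axis, 109 mm above its underside; axes as the jar's
- cap: bare-metal ribbed screw cap of the square jar, 60 mm in diameter, 26 mm high, 0.07 kg. Origin: centre of its lower edge, z up. Closed, the origin is 88 mm above the jar's underside (12 mm above the shoulder: room for fingertips) and 21 mm below the rim. Loosening torque 0.4 to 0.65 N m, falling to nearly nothing over the first 1.2 rad, while a sprung seal (24 N) lets it rise up to 3 mm
- cap_lug (a point): one of two facing lugs inside the cap's skirt, 24 mm from the axis along the cap's x, 4 mm above its lower edge. Its bearing about the jar's axis from the jar's x, anticlockwise from above, is the unscrewing angle: 0 to 0.2 rad at the start; from 1.85 to 2.65 rad the thread has let go and the cap lifts straight off; at about 2.7 rad it meets a stop. Before 1.85 rad a pull lifts the jar too
- jig: wooden bench jig, fixed to the bench: plywood base 136 x 136 x 12 mm, on it four cleats 20 mm thick, tops 38 mm above the bench, round a square pocket 69 x 69 mm, its upper edge bevelled 6 mm. Origin: centre of the pocket at bench-top height; x and y square to its sides; pocket floor 12 mm above the origin. The jar fits in any of four quarter turns, 2.5 mm to spare on each side
- round_jar: bystander: round glass jar with a metal lid, 64 mm in diameter, 100 mm high, origin at the centre of the underside
- screwdriver: bystander: short blue screwdriver, 128 mm long, origin under its middle
- tape_electrical: bystander: small roll of black tape, 58 mm in diameter, 19 mm high, origin under its middle
- sanding_block: bystander: blue sanding block, 66 x 124 x 37 mm, origin under its middle

How it is judged:
By the outcome, as a careful person would: the job done as asked, in the order asked, and still so for the second after the job is handed in, while the arm keeps its last pose, push and grip.
It also fails if it takes over 45 s, if anything falls off the work surface, if the arm or the gripper's body presses on something with over 40 N, if the wrist force passes 120 N, or if a joint passes its speed limit or range.

## Working session

There is one attempt and no reset: what is moved stays moved. The work goes in short steps, each a Python script; the robot and the scene stay as the last script left them, time stands still between calls to the robot, and variables do not carry over. Pictures are saved under pics/ and viewed, at most 10 in all, crops included, and the job is handed in when it is done.

```bash
mkdir -p pics; ls; python3 - <<'E'
from station import arm
import cv2,numpy as np
for n in ("top","scene"):
    im=arm.snapshot(n); cv2.imwrite(f"pics/{n}0.png",im)
    c=arm.camera_info(n); print(n,{k:np.round(v,4).tolist() for k,v in c.items()})
    print("campos",np.round(-np.array(c["R"]).T@np.array(c["t"]),3))
c=arm.camera_info("wrist");print(np.round(c["T_tool_cam"],4).tolist(),c["fx"])
print(arm.read_time(),arm.read_tool_pos(),arm.read_eef_rot(),arm.read_joint_positions())
E
```

```text
pics
station.py
top {'fx': 477.6303, 'fy': 477.6303, 'cx': 285.6312, 'cy': 202.2937, 'dist_coeffs': [0.0472, 0.0, 0.0, 0.0, 0.0], 'R': [[-0.2541, -0.9672, -0.0023], [-0.8832, 0.233, -0.4071], [0.3942, -0.1014, -0.9134]], 't': [0.1499, 0.4964, 0.9287]}
campos [0.11  0.124 1.051]
scene {'fx': 537.7373, 'fy': 537.7373, 'cx': 279.5477, 'cy': 221.3027, 'dist_coeffs': [-0.2062, 0.0, 0.0, 0.0, 0.0], 'R': [[0.6538, -0.7566, 0.0083], [-0.4165, -0.369, -0.8309], [0.6317, 0.5398, -0.5564]], 't': [-0.314, 0.2939, 0.9071]}
campos [-0.245 -0.619  0.751]
[[-0.0003, -0.9473, -0.3203, 0.0817], [1.0, -0.0001, -0.0005, -0.0006], [0.0004, -0.3203, 0.9473, -0.07], [0.0, 0.0, 0.0, 1.0]] 371.1452928596616
0.1 [0.16935306 0.62701387 0.3028305 ] [ 1.31497474e-01  9.91315820e-01 -1.15851360e-03 -1.34346448e-04] [-1.3334901   0.61584647 -0.01259559  1.42476209  0.00809691  1.10336682
 -0.04039995]
```

View both.

View pics/top0.png

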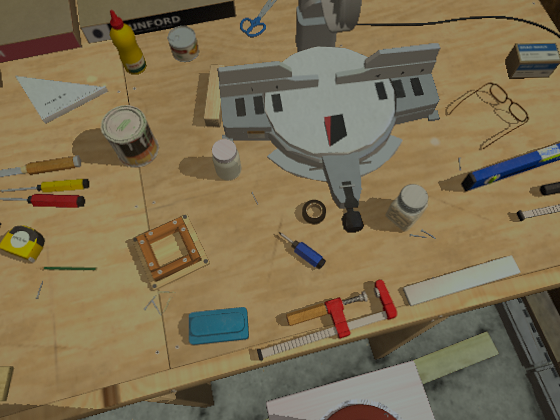

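View pics/scene0.png

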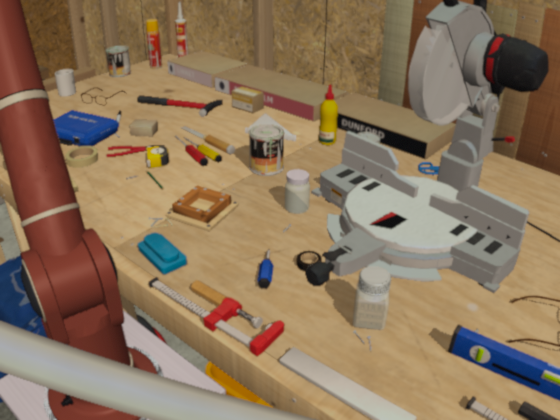

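```bash
cat > h.py <<'E'
from station import arm
import numpy as np, cv2
def cast(c,uv,z,R=None,p=None):
    """pixels -> world points on plane z"""
    K=np.array([[c["fx"],0,c["cx"]],[0,c["fy"],c["cy"]],[0,0,1]])
    uv=np.array(uv,float).reshape(-1,1,2)
    n=cv2.undistortPoints(uv,K,np.array(c["dist_coeffs"],float)).reshape(-1,2)
    d=np.c_[n,np.ones(len(n))]
    if R is None:
        Rw=np.array(c["R"]).T; o=-Rw@np.array(c["t"])
    else: Rw,o=R,p
    d=d@Rw.T
    return o+d*((z-o[2])/d[:,2])[:,None]
E
python3 - <<'E'
from h import *
t=arm.camera_info("top");s=arm.camera_info("scene")
print("cap top, top view z.114",cast(t,[412,194],.114).round(3))
print("cap top, scene z.114",cast(s,[375,268],.114).round(3))
print("round",cast(t,[224,147],.1).round(3),cast(s,[297,177],.1).round(3))
print("jig centre z.038",cast(t,[170,250],.038).round(3),cast(s,[202,203],.038).round(3))
print("tape,screwdr,saw",cast(t,[[314,211],[308,255],[353,218]],.02).round(3), cast(t,[[353,215]],.06).round(3))
a=cv2.imread("pics/top0.png");b=cv2.imread("pics/scene0.png")
z=lambda i,x,y,w:cv2.resize(i[y:y+w,x:x+w],(390,390),interpolation=cv2.INTER_CUBIC)
o=np.hstack([z(a,360,160,90),z(b,325,245,100)])
cv2.imwrite("pics/crop1.png",o)
E
```

```text
cap top, top view z.114 [[ 0.464 -0.249  0.114]]
cap top, scene z.114 [[ 0.478 -0.241  0.114]]
round [[0.691 0.119 0.1  ]] [[0.673 0.11  0.1  ]]
jig centre z.038 [[0.501 0.288 0.038]] [[0.498 0.274 0.038]]
tape,screwdr,saw [[ 0.517 -0.049  0.02 ]
 [ 0.417 -0.007  0.02 ]
 [ 0.477 -0.132  0.02 ]] [[ 0.469 -0.125  0.06 ]]
```

View pics/crop1.png

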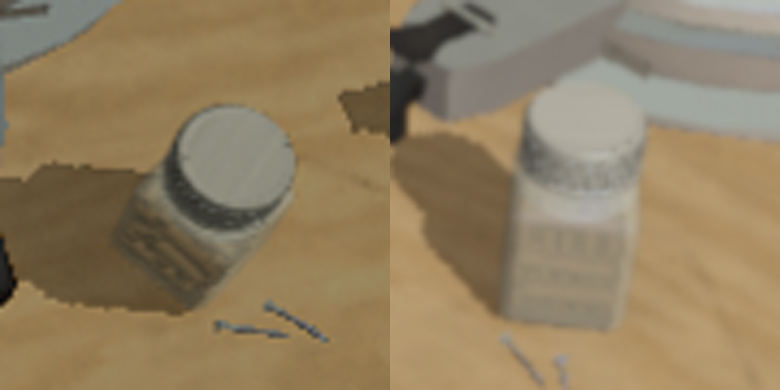

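```bash
cat >> h.py <<'E'
from scipy.spatial.transform import Rotation as Ro
def quat(h):
    """tool pointing down, tool x-axis heading h (world)"""
    return (Ro.from_euler('z',h)*Ro.from_euler('x',np.pi)).as_quat()
def heading():
    x=Ro.from_quat(arm.read_eef_rot()).as_matrix()[:,0]; return np.arctan2(x[1],x[0])
def wsnap(name):
    R=Ro.from_quat(arm.read_eef_rot()).as_matrix(); p=np.array(arm.read_tool_pos())
    im=arm.snapshot("wrist"); cv2.imwrite(f"pics/{name}.png",im)
    T=np.array(arm.camera_info("wrist")["T_tool_cam"]); np.savez(f"pics/{name}.npz",R=R@T[:3,:3],p=R@T[:3,3]+p)
def wcast(name,uv,z):
    d=np.load(f"pics/{name}.npz"); return cast(arm.camera_info("wrist"),uv,z,d["R"],d["p"])
E
python3 - <<'E'
from h import *
t=arm.camera_info("top");s=arm.camera_info("scene")
print(cast(t,[414.2,196.5],.114).round(3),cast(s,[375.5,276],.114).round(3))
arm.movep([.50,.283,.30],quat(np.radians(120))); arm.pause(.2)
print(arm.read_joint_positions().round(2),arm.read_tool_pos(),arm.read_time()); wsnap("wjig")
for h in range(-90,91,30):
    q=arm.ik([.467,-.248,.315],quat(np.radians(h))); print(h,None if q is None else np.round(q,2))
    q=arm.ik([.50,.283,.18],quat(np.radians(h))); print('  jig',h,None if q is None else np.round(q,2))
arm.movep([.467,-.248,.32],quat(np.radians(0))); arm.pause(.2)
print(arm.read_joint_positions().round(2),arm.read_tool_pos(),arm.read_time()); wsnap("wjar")
o=np.hstack([cv2.imread("pics/wjig.png"),cv2.imread("pics/wjar.png")]);cv2.imwrite("pics/w2.png",cv2.resize(o,(800,300)))
E
```

```text
[[ 0.457 -0.251  0.114]] [[ 0.458 -0.255  0.114]]
[-0.7   0.51  0.23  1.66 -0.13  0.99  0.1 ] [0.49949089 0.28412691 0.29987623] 2.0417
-90 [-0.23  0.64  1.14  1.78 -0.64  1.15 -2.03]
  jig -90 [-0.27  0.68 -0.45  1.77  0.4   0.77  2.22]
-60 [-0.23  0.64  1.14  1.78 -0.64  1.15 -1.5 ]
  jig -60 [-0.2   0.71 -0.58  1.77  0.52  0.81  2.64]
-30 [-0.15  0.57  0.96  1.78 -0.52  1.08 -1.1 ]
  jig -30 [-1.04  0.8   0.85  1.8  -0.75  0.9  -1.94]
0 [-0.12  0.54  0.9   1.78 -0.48  1.06 -0.62]
  jig 0 [-0.97  0.75  0.7   1.8  -0.64  0.84 -1.53]
30 [-0.11  0.53  0.87  1.77 -0.46  1.05 -0.12]
  jig 30 [-0.9   0.71  0.57  1.8  -0.52  0.79 -1.11]
60 [-0.04  0.5   0.74  1.77 -0.39  1.02  0.33]
  jig 60 [-0.82  0.68  0.43  1.79 -0.39  0.75 -0.71]
90 [ 0.03  0.47  0.62  1.77 -0.32  1.    0.78]
  jig 90 [-0.75  0.66  0.31  1.79 -0.28  0.73 -0.29]
[-0.12  0.54  0.9   1.77 -0.47  1.07 -0.63] [ 0.46749521 -0.24720159  0.31982   ] 4.2167
```

View pics/w2.png

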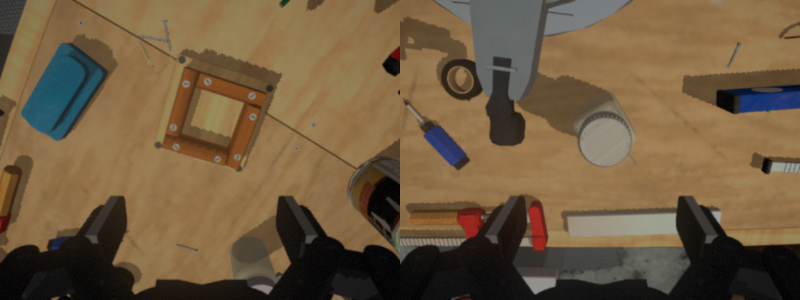

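```bash
python3 - <<'E'
from h import *
im=cv2.imread("pics/wjig.png"); hsv=cv2.cvtColor(im,cv2.COLOR_BGR2HSV)
m=cv2.inRange(hsv,(3,150,60),(14,255,255)); m[:,:200]=0;m[:,400:]=0;m[:70]=0;m[260:]=0
m=cv2.morphologyEx(m,cv2.MORPH_OPEN,np.ones((3,3)))
cs,hi=cv2.findContours(m,cv2.RETR_CCOMP,cv2.CHAIN_APPROX_NONE)
for c in sorted(cs,key=cv2.contourArea)[::-1][:3]:
    P=wcast("wjig",c.reshape(-1,2),.038)[:,:2]
    print("px",cv2.contourArea(c),cv2.boundingRect(c),"rect mm",cv2.minAreaRect((P*1000).astype(np.float32)))
a=im[70:270,200:400].copy(); a[m[70:270,200:400]>0]=a[m[70:270,200:400]>0]//2+np.array([127,0,0],np.uint8)
b=cv2.imread("pics/wjar.png")[100:260,210:370]
cv2.imwrite("pics/crop2.png",np.hstack([cv2.resize(a,(300,300)),cv2.resize(b,(480,480),interpolation=cv2.INTER_CUBIC)[:300]*1]) if 0 else np.hstack([cv2.copyMakeBorder(cv2.resize(a,(300,300)),0,180,0,0,0),cv2.resize(b,(480,480),interpolation=cv2.INTER_CUBIC)]))
E
```

```text
px 12328.0 (228, 95, 145, 142) rect mm ((511.761962890625, 292.9609069824219), (107.42577362060547, 108.21269226074219), 12.82371711730957)
px 5376.5 (251, 118, 92, 96) rect mm ((508.3938293457031, 292.9499816894531), (71.54434204101562, 74.39706420898438), 13.854928970336914)
px 130.0 (284, 107, 14, 14) rect mm ((480.2481994628906, 332.8292541503906), (11.033448219299316, 11.126646995544434), 75.60655212402344)
```

View pics/crop2.png

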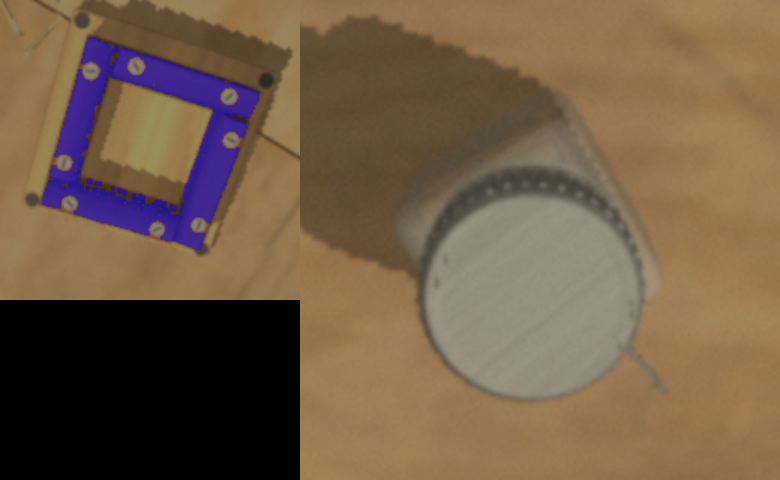

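```bash
python3 - <<'E'
from h import *
t=arm.camera_info("top");s=arm.camera_info("scene")
def hd(P): d=P[1]-P[0]; return np.degrees(np.arctan2(d[1],d[0]))%90, np.linalg.norm(d[:2])
T=np.array([[122,243],[185,303]])*90/390+[360,160]
S=(np.array([[510,316],[605,326]])-[390,0])*100/390+[325,245]
W=(np.array([[415,190],[545,98]])-[300,0])/3+[210,100]
W2=(np.array([[605,170],[655,262]])-[300,0])/3+[210,100]
print("top",hd(cast(t,T,.005)),"scene",hd(cast(s,S,.005)),"wrist",hd(wcast("wjar",W,.005)),hd(wcast("wjar",W2,.070)))
print("cap wrist",wcast("wjar",[287.3,199],.114), "rad",wcast("wjar",[[251.3,199],[323.3,199]],.114))
for n,c,rg in(("top",t,(120,230,200,300)),("scene",s,(160,240,170,240))):
    im=cv2.imread(f"pics/{n}0.png"); hsv=cv2.cvtColor(im,cv2.COLOR_BGR2HSV)
    m=cv2.inRange(hsv,(3,135,60),(14,255,255)); k=np.zeros_like(m);k[rg[2]:rg[3],rg[0]:rg[1]]=1; m*=k
    cs,_=cv2.findContours(m,cv2.RETR_EXTERNAL,cv2.CHAIN_APPROX_NONE); cc=max(cs,key=cv2.contourArea)
    P=cast(c,cc.reshape(-1,2),.038)[:,:2]; print(n,cv2.boundingRect(cc),cv2.minAreaRect((P*1000).astype(np.float32)))
# cap by mask in scene/top: bright grey blob
E
```

```text
top (np.float64(26.577321761439634), np.float64(0.04639010180304605)) scene (np.float64(31.675168737934975), np.float64(0.04779784075723038)) wrist (np.float64(35.387946636031344), np.float64(0.05582214997343941)) (np.float64(29.428440792075378), np.float64(0.032000051828903905))
cap wrist [[ 0.46041838 -0.2524669   0.114     ]] rad [[ 0.46037514 -0.2243209   0.114     ]
 [ 0.46046543 -0.28062991  0.114     ]]
top (140, 223, 59, 52) ((503.7633361816406, 288.89044189453125), (107.79232788085938, 101.61708068847656), 12.472126960754395)
scene (173, 187, 58, 35) ((497.34356689453125, 274.3742980957031), (130.45318603515625, 122.04632568359375), 12.247103691101074)
```

```bash
python3 - <<'E'
from h import *
a=cv2.imread("pics/top0.png")[205:295,125:215]
b=cv2.imread("pics/wjar.png")[125:205,235:345]
cl=cv2.createCLAHE(4,(2,2)); b=np.dstack([cl.apply(np.ascontiguousarray(b[:,:,i])) for i in range(3)])
cv2.imwrite("pics/crop3.png",np.hstack([cv2.resize(a,(360,360),interpolation=cv2.INTER_CUBIC),cv2.copyMakeBorder(cv2.resize(b,(440,320),interpolation=cv2.INTER_CUBIC),0,40,0,0,0)]))
px=np.array([[82,20],[266,80],[201,249],[32,199]])/1.5+[200,70]
P=wcast("wjig",px,.012); print(P.round(4),P.mean(0))
E
```

```text
[[0.4393 0.3382 0.012 ]
 [0.5583 0.3652 0.012 ]
 [0.5855 0.2457 0.012 ]
 [0.4661 0.2192 0.012 ]] [0.51229986 0.29205515 0.012     ]
```

View pics/crop3.png

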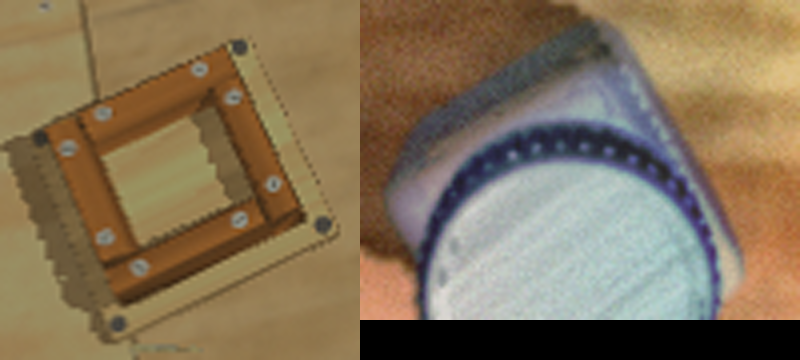

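```bash
python3 - <<'E'
from h import *
t=arm.camera_info("top")
P=cast(t,np.array([[40,137],[238,46],[322,224],[118,324]])/4+[125,205],.012); print(P.round(4),P.mean(0))
P=cast(t,np.array([[68,148],[105,238],[139,267],[240,219],[273,184],[233,97],[200,69],[102,114]])/4+[125,205],.039); print(P.mean(0))
px=np.array([[91,71],[136,66],[229,97],[231,140],[198,226],[157,229],[70,204],[64,162]])/1.5+[200,70]
print(wcast("wjig",px,.039).mean(0))
def hd(P): d=P[1]-P[0]; return np.degrees(np.arctan2(d[1],d[0]))%90, np.linalg.norm(d[:2])
for l,z in (([[410,150],[600,57]],.076),([[420,105],[595,20]],.005),([[635,80],[725,230]],.076)):
    Q=wcast("wjar",(np.array(l)-[360,0])/4+[235,125],z); print(hd(Q),Q.round(4).tolist())
E
```

```text
[[0.5571 0.3656 0.012 ]
 [0.584  0.2469 0.012 ]
 [0.4647 0.2196 0.012 ]
 [0.4374 0.3383 0.012 ]] [0.51078431 0.29261221 0.012     ]
[0.51003338 0.29212873 0.039     ]
[0.5123603  0.29189787 0.039     ]
(np.float64(26.28377646069059), np.float64(0.045375071455680135)) [[0.4811, -0.2186, 0.076], [0.5012, -0.2593, 0.076]]
(np.float64(25.939365881731817), np.float64(0.05065139128926206)) [[0.4774, -0.2149, 0.005], [0.4996, -0.2605, 0.005]]
(np.float64(31.74744427693463), np.float64(0.038781055506614315)) [[0.4963, -0.2668, 0.076], [0.4633, -0.2872, 0.076]]
```

```bash
python3 - <<'E'
from h import *
q=quat(np.radians(15))
arm.movep([.460,-.2525,.24],q); arm.line_to([.460,-.2525,.152],.12); arm.pause(.1)
arm.move_gripper(0.0,100); arm.pause(.2)
print(arm.read_opening(),arm.read_finger_force(),arm.read_ft_force(),arm.read_tool_pos(),arm.read_time())
arm.line_to([.460,-.2525,.30],.12); arm.pause(.2)
print(arm.read_opening(),arm.read_finger_force(),arm.read_ft_force(),arm.read_tool_pos(),arm.read_time())
arm.movep([.511,.292,.31],quat(np.radians(15-15.7))); arm.pause(.2)
print(arm.read_joint_positions().round(2),arm.read_tool_pos(),np.degrees(heading()),arm.read_time())
wsnap("wheld");cv2.imwrite("pics/t2.png",arm.snapshot("top"));cv2.imwrite("pics/s2.png",arm.snapshot("scene"))
a=cv2.imread("pics/t2.png")[130:300,80:280];b=cv2.imread("pics/s2.png")[80:250,110:310]
cv2.imwrite("pics/c4.png",np.hstack([cv2.resize(x,(400,340),interpolation=cv2.INTER_CUBIC) for x in(a,b)]))
E
```

```text
0.6872465734294118 105.33766442444175 [-0.6105267   2.45551586  5.85444456] [ 0.46001124 -0.25188028  0.15277371] 6.2333
0.6835578459546652 107.70857005845755 [-0.10955593  0.45760764 -5.07533538] [ 0.4598388  -0.25239374  0.29948313] 7.8167
[-1.08  0.66  0.91  1.62 -0.56  1.15 -1.61] [0.51145134 0.29090107 0.3101704 ] -0.81434788101153 9.9917
```

View pics/c4.png

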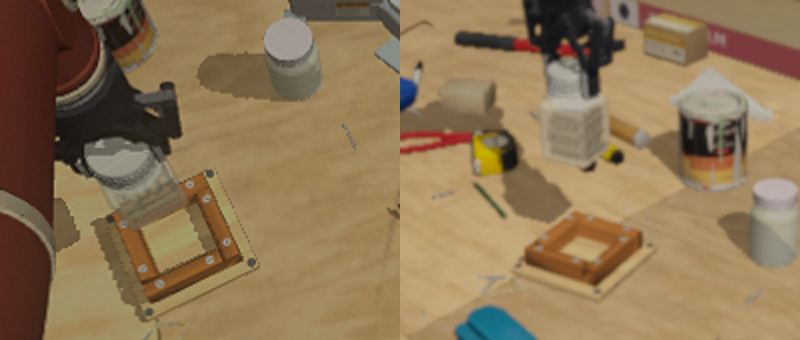

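```bash
python3 - <<'E'
from h import *
t=arm.camera_info("top")
Q=cast(t,np.array([[130,220],[183,190]])/2+[80,130],.16); d=Q[1]-Q[0]; print("jar yaw in top:",np.degrees(np.arctan2(d[1],d[0]))%90, Q.round(3).tolist())
arm.line_to([.511,.292,.20],.15); arm.pause(.2)
f0=arm.read_ft_force()[2]; print(arm.read_tool_pos(),arm.read_ft_force())
z=.20
while z>.164:
    z-=.004; arm.line_to([.511,.292,z],.06)
    f=np.array(arm.read_ft_force()); p=np.array(arm.read_tool_pos()); print(round(z,3),p.round(4),f.round(1),np.array(arm.read_wrist_torque()).round(2))
    if f[2]-f0>12: break
print(arm.read_time())
E
```

```text
jar yaw in top: 18.164630166382025 [[0.487, 0.312, 0.16], [0.505, 0.257, 0.16]]
[0.51152954 0.29210274 0.20109251] [ 0.83690096 -0.13820721 -4.35370435]
0.196 [0.5107 0.292  0.1958] [ 0.6  1.4 -4.4] [0.01 0.02 0.  ]
0.192 [0.5108 0.292  0.1916] [-0.1  0.4 -4.8] [ 0.05 -0.01  0.01]
0.188 [0.5108 0.292  0.1876] [ 0.1  0.6 -4.1] [-0.01  0.02  0.01]
0.184 [0.5108 0.292  0.1836] [ 0.   0.5 -5.1] [0.05 0.01 0.  ]
0.18 [0.5108 0.292  0.1797] [-0.5  0.3 -4.9] [-0.06  0.03  0.02]
0.176 [0.5108 0.292  0.1757] [ 0.   0.  -5.2] [-0.03 -0.   -0.02]
0.172 [0.5108 0.292  0.1717] [-0.5 -0.9 -5.1] [0.01 0.03 0.02]
0.168 [0.5108 0.292  0.1677] [ 0.  -0.6 -5.4] [-0.04 -0.01 -0.06]
0.164 [0.5117 0.2925 0.1648] [-1.2  1.  -0.2] [ 0.21  0.03 -0.  ]
13.475
```

```bash
cat > turn.py <<'E'
from h import *
import sys
n,step,z=int(sys.argv[1]),float(sys.argv[2]),float(sys.argv[3])
arm.move_gripper(0.0,115)
h=heading()
for i in range(n):
    h+=step
    arm.line_to([.511,.292,z],.02,ori=quat(h)) if 0 else arm.movep([.511,.292,z],quat(h))
    f=np.array(arm.read_ft_force()); print(round(np.degrees(heading()),1),np.array(arm.read_tool_pos()).round(4),f.round(1),np.array(arm.read_wrist_torque()).round(2)[2],round(arm.read_joint_positions()[6],2),round(arm.read_opening(),3),round(arm.read_time(),2))
    if f[2]>18: z+=.001
    if f[2]<-3: z-=.0005
E
python3 turn.py 4 .15 .1635
```

```text
7.8 [0.5121 0.2918 0.1647] [-0.5  1.   6.2] 0.16 -1.35 0.681 13.94
16.4 [0.5124 0.2914 0.1648] [ 0.4 -0.5  7. ] 0.12 -1.24 0.683 14.19
25.0 [0.5125 0.2912 0.1649] [ 0.3 -0.9  7.5] 0.1 -1.12 0.683 14.44
33.6 [0.513  0.2912 0.1652] [ 1.  -0.2  8.2] 0.15 -1.0 0.675 14.69
```

```bash
python3 - <<'E'
from h import *
print(np.array(arm.read_wrist_torque()).round(3),arm.read_effort().round(2),arm.read_finger_force())
cv2.imwrite("pics/t3.png",arm.snapshot("top"));cv2.imwrite("pics/s3.png",arm.snapshot("scene"))
a=cv2.imread("pics/t3.png")[190:290,110:227];b=cv2.imread("pics/s3.png")[140:240,140:257]
cv2.imwrite("pics/c5.png",np.hstack([cv2.resize(x,(400,340),interpolation=cv2.INTER_CUBIC) for x in(a,b)]))
E
```

```text
[-0.142 -0.109  0.147] [ -0.29 -40.     6.35  -9.58  -0.22   0.14  -0.08] 122.7946439338848
```

View pics/c5.png

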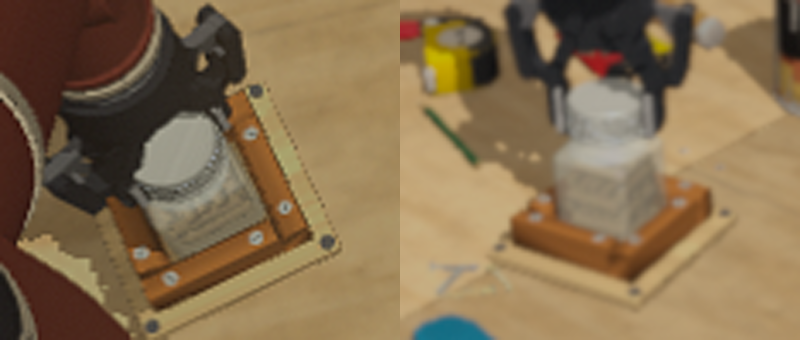

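```bash
python3 turn.py 5 .15 .1635
```

```text
42.0 [0.5128 0.2917 0.1655] [ 0.1 -0.3  9.2] 0.24 -0.89 0.683 15.26
50.6 [0.513  0.2917 0.1657] [-0.1  0.7 10.9] 0.03 -0.77 0.683 15.51
59.2 [0.5131 0.2919 0.1658] [-0.8  0.1 11.4] 0.05 -0.66 0.682 15.76
67.8 [0.5131 0.2919 0.166 ] [-0.8  0.5 11.1] 0.12 -0.54 0.677 16.01
76.4 [0.5132 0.2919 0.166 ] [ 0.  -0.6 11.6] 0.1 -0.43 0.682 16.26
```

```bash
sed -i 's/\[.511,.292,z\],quat/[.5125,.292,z],quat/' turn.py; python3 turn.py 6 .15 .165; python3 - <<'E'
from h import *
for z in (.167,.169,.172):
    arm.line_to([.513,.292,z],.02); arm.pause(.15)
    print(np.array(arm.read_tool_pos()).round(4),np.mean([arm.read_ft_force() for _ in range(5)],0).round(2),arm.read_time())
E
```

```text
84.7 [0.5134 0.2918 0.1661] [-0.2  0.3  8.1] 0.09 -0.32 0.687 16.73
93.3 [0.5133 0.2917 0.1661] [-1.2 -0.8  8.6] 0.09 -0.21 0.686 16.98
101.9 [0.5135 0.2919 0.1661] [-0.7  0.6  8.8] 0.04 -0.1 0.677 17.23
110.5 [0.5133 0.292  0.1661] [-1.2  0.2  8.4] 0.1 0.02 0.678 17.48
119.1 [0.5133 0.292  0.1661] [-0.5  0.3  8.9] 0.05 0.13 0.684 17.73
127.7 [0.5133 0.2921 0.1661] [-1.2 -0.   8.3] 0.09 0.24 0.679 17.98
[0.5128 0.2915 0.1665] [ 0.53 -0.14 -0.35] 18.375
[0.5129 0.292  0.1688] [-1.16 -0.37 -1.22] 18.775
[0.513 0.292 0.172] [-0.42  0.17 -0.18] 19.225
```

```bash
python3 - <<'E'
from h import *
arm.line_to([.513,.292,.206],.05); arm.pause(.5)
print(np.array(arm.read_tool_pos()).round(4),np.mean([arm.read_ft_force() for _ in range(5)],0).round(2),Ro.from_quat(arm.read_eef_rot()).as_matrix()[:,2].round(4),arm.read_time(),arm.read_opening())
cv2.imwrite("pics/t4.png",arm.snapshot("top"));cv2.imwrite("pics/s4.png",arm.snapshot("scene"))
a=cv2.imread("pics/t4.png")[190:290,110:227];b=cv2.imread("pics/s4.png")[130:230,140:257]
cv2.imwrite("pics/c6.png",np.hstack([cv2.resize(x,(400,340),interpolation=cv2.INTER_CUBIC) for x in(a,b)]))
E
```

```text
[0.513  0.292  0.2059] [ 0.46 -0.25 -1.22] [-1.e-04 -1.e-04 -1.e+00] 20.5583 0.6825655395708635
```

View pics/c6.png

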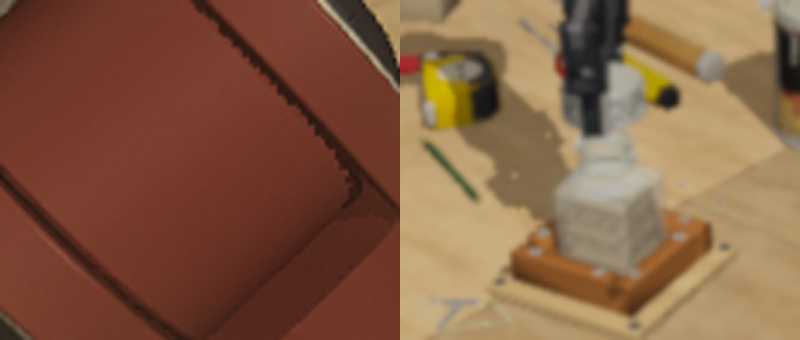

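The scene view shows the jar standing in the jig, its bare neck near (606,140). The cap is held level above it near (603,95), with a small gap.

```bash
python3 -c "
from station import arm
print(arm.finish_job())"
```

```text
the job is handed in; nothing more can be done
None
```

I handed the job in at about 20.6 s of the 45: the jar is standing fully home in the jig, and its cap is unscrewed and held level, centred about 20 mm above the mouth.

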